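# Present the wheel dresser to the grinder

### The job

Draw the square-shanked wheel dresser (the tool with the round disc at its handle end) out of the sloping holder, turn it level and hold it up in the gripper ready for dressing: nose aimed squarely at the front of the grinder's wheel, at spindle height and in line with the middle of the wheel's rim, about 3 cm short of it. Do not bump the grinder, leave the other two tools in the holder and the loose things on the bench where they are, and finish still holding the dresser there, without putting it down or letting go.

Things in the scene. Friction and masses are not known exactly. Their poses are not given: they have to be found in the camera images.
- dresser: Steel wheel dresser, about 0.22 kg, 155 mm long. Origin at its nose tip, z runs from nose to handle end. Conical nose to z 20 mm, 16 mm square shank to z 145 mm (flats face its x and y), then a disc 24 mm across, 10 mm thick. Mass centre about 75 mm from the nose. It starts nose down in one of three sockets, sloping 45 degrees, handle end up and towards the robot, its y level, upper 77 mm exposed.
- dresser_nose (a point): The tip of the dresser's nose (same point as the dresser's origin).
- dresser_grip (a point): Where to grip: on the dresser's centre line, 115 mm from the nose tip, on the bare shank; 30 mm from the disc, 37 mm from the socket's mouth. Fingers pointing straight down and closing along the dresser's y fit here.
- holder: Fixed tool holder: plate 150 x 220 x 8 mm, three sockets 75 mm apart along its y. Origin at the underside, plate centred at x +10 mm; x points away from the robot. Each socket: square tube, 28 mm outside, 20 mm inside, 78 mm deep, sloping 45 degrees from its floor (x +50, z 35 mm) up to its mouth (x -5, z 90 mm). Tools come out along the slope, up and towards -x.
- punch: Round steel punch, 16 mm thick, 122 mm long, no disc, in another socket: leave it. Origin at its nose, z towards its upper end.
- scraper: Flat scraper with a round wooden handle 18 mm thick, 130 mm long, in the third socket: leave it. Origin at its nose, z towards its upper end.
- grinder: Fixed bench grinder, off. Origin on the bench below the wheel's centre. Its x is level, square to the spindle, from the wheel's front rim to its centre, away from the robot; z up. Spindle along y, 200 mm up. Wheel 150 mm across, 25 mm wide; nut out to y -29 mm. Motor 146 mm thick and pedestal (x -100 to 100 mm) at y +40 to +230 mm; total height 301 mm.
- wheel_front (a point): The frontmost point of the wheel's rim, in the middle of its width at spindle height (200 mm above the bench), 75 mm from the wheel's centre. Axes as the grinder's.
- spare_wheel: Loose spare grinding wheel lying flat, 100 mm across, 25 mm high. Origin under its centre. Leave it.
- tape_roll: Loose roll of tape lying flat, 90 mm across, 45 mm high. Origin under its centre. Leave it.
Mind the look-alikes: they are no part of the job. What is shaped like the dresser but green or red is not meant.

How it is judged:
By the outcome, as a careful person would: the job done as asked, in the order asked, and still so for the second after the job is handed in, while the arm keeps its last pose, push and grip.
It also fails if it takes over 40 s, if anything falls off the work surface, if the arm or the gripper's body presses on something with over 40 N, if the wrist force passes 120 N, or if a joint passes its speed limit or range.

### The arm

A 7-joint arm with a two-finger parallel gripper is mounted at the origin on the work surface. World frame = base frame: x ahead of the robot, y to its left, z up, the work surface at z = 0. Lengths are in m, angles in degrees, forces in N, time in s.
With the tool pointing down it reaches from about 0.425 to 0.95 m from the base axis. Payload 4.7 kg.
Tool frame: the origin (TCP) lies on the centre line of the jaws, within the pads' length; the fingertips stand 19 mm ahead of it and the grasp point (between the pads) is the TCP; z points along the fingers, y is the line along which they close (so a half turn about z gives the same grasp; the last joint's range is limited). The gripper opens to 87 mm and grips with 3 to 60 N. Pads are 19 mm wide; open, the fingers measure 117 mm over their backs; the gripper's body (75 mm by 190 mm) begins 51 mm behind the grasp point.
Start: joints at [67.959, 26.849, -2.785, 87.806, 1.381, 65.374, -4.715], TCP at [0.235, -0.633, 0.242] pointing down, gripper open.
Joint ranges: [-148.3, 148.3], [-19.14, 114.17], [-79.39, 73.82], [5.75, 140.21], [-59.74, 239.74], [12.07, 113.84], [-152.46, 152.46]. Speed limits (degrees/s): [147.25, 147.25, 180, 180, 180, 180, 180].

### API

Orientations are given as [roll, pitch, yaw] about the fixed x, y, z axes, in that order (R = Rz(yaw) Ry(pitch) Rx(roll)).
In Python, from plant import * gives the robot as it stands. The module is installed in compiled form; this text tells all that it offers.
- The arm moves only by the tool play_rows, never from a script. Its argument "targets" is a list of rows, each a list of 7 numbers: the turn, a rotation vector about the tool's x, y, z in rad, then the shift along the tool's x, y, z in cm, then the opening, from 0 (shut) to 1 (fully open). In form: [[ax, ay, az, dx, dy, dz, hand], ...]. A call has 1 to 20 rows; each row is the pose to reach, as a shift and turn from the pose commanded when the call began, along the tool's axes at that moment; what a row does not reach only later rows make up. A row lasts 1/10 s, in which the tool goes at most 50 mm and 8.59 degrees, less where a joint would pass 70% of its speed; a pose out of reach is approached as far as the arm can. A call with a gripper value outside its range is refused whole. The fingers move at their own pace and stop on an object; "force" is the grip in N (left out, the last holds). Time passes only in rows, so rows that repeat a pose let the fingers close. It gives the time, the measured TCP pose, the force, the opening and the grip force at its end, in the units of the state.
- get_state(): the state, without advancing time (a new reading comes with each control period).
- get_image(name): name is "scene" or "top" or "wrist"; returns (picture, depth): 480x640x3 uint8, blue, green, red; 480x640 float32, m along the optical axis (not along the pixel's ray), 0 where there is no reading.
- calibration(name): a dict with "camera_matrix" (3x3 intrinsics, pixels), "camera_from_world" (4x4, takes a point from world to camera coordinates); the wrist camera has in their place "mount" (4x4, takes a point from camera to tool coordinates, whose origin is the TCP and whose axes are the flange's). Camera axes: x right, y down, z forward; pixel columns grow to the right and rows downward; lengths in m; the calibration is good to about 2 mm. A picture is of the moment at which its call begins: read the wrist's pose just before it. calibration takes no time and is no camera call.
- finish_job(): hands the job in; it is judged then, once.
The state is a dict: "t": time; "joints": joint angles; "dq": joint speeds; "joint_efforts": joint torques, N m; "position": TCP position; "tcp_rot": TCP orientation; "ft_force": force on the tool from outside, world axes, zero at the start; "moment": the same for the moment, N m; "opening": finger opening in m; "finger_force": force on a finger pad.
Only numpy, scipy, OpenCV 4.12 (cv2) and the standard library are available. Lean on these libraries where they do the work, as an engineer would, in place of code of your own. Each camera call takes 0.05 s, during which the arm holds its last target. There are 200 camera calls.

## Working session

There is one attempt and no reset: what is moved stays moved. The work goes in short steps, Python scripts to look and compute and a tool call to move; the robot and the scene stay as the last step left them, time stands still between calls to the robot, and variables do not carry over. Pictures are saved under pics/ and viewed, at most 10 in all, crops included, and the job is handed in when it is done.

Besides the shell and the picture viewer there is one more tool, called after ">>>" as a command line: name --pt "numbers of a row" for each row, then --argument value for the rest. play_rows: Moves the arm, as the interface text tells. Its arguments: {"type":"object","properties":{"targets":{"type":"array","items":{"type":"array","items":{"type":"number"}}},"force":{"type":"number"}},"required":["targets"]}

```bash
mkdir -p pics; cat > h.py <<'E'
from plant import *
import numpy as np, cv2
from scipy.spatial.transform import Rotation as R
def cloud(name):
    s=get_state(); im,d=get_image(name); c=calibration(name); K=c["camera_matrix"]
    v,u=np.mgrid[:480,:640]; K=np.array(K)
    p=np.stack([(u-K[0,2])/K[0,0]*d,(v-K[1,2])/K[1,1]*d,d],-1)
    if name=="wrist":
        M=np.array(c["mount"]); T=np.eye(4); T[:3,:3]=R.from_euler("xyz",s["tcp_rot"],degrees=True).as_matrix(); T[:3,3]=s["position"]; W=T@M
    else: W=np.linalg.inv(np.array(c["camera_from_world"]))
    w=p@W[:3,:3].T+W[:3,3]; w[d<=0]=np.nan
    return im,d,w
E
python3 - <<'E'
from h import *
print(get_state())
for n in("scene","top"):
    im,d,w=cloud(n); cv2.imwrite(f"pics/{n}0.png",im); np.savez(f"{n}0.npz",im=im,d=d,w=w)
E
```

```text
{'t': 0.0, 'joints': array([67.95931729, 26.89748379, -2.78227272, 87.87480683,  1.38079293,
       65.37305667, -4.71854213]), 'dq': array([-0.09024209, -0.00672212,  0.05569087,  0.01301562, -0.05930344,
       -0.15365032, -0.03284461]), 'joint_efforts': array([ 2.40663048e-04, -5.07972229e+01, -8.04995536e-02, -2.36158794e+01,
       -6.13835477e-02,  3.78810510e-02,  1.62969395e-04]), 'position': array([ 0.23491398, -0.63220338,  0.24048918]), 'tcp_rot': array([-1.79888306e+02,  4.96108993e-03,  2.03817554e+01]), 'ft_force': array([-0.22353207, -0.16486631, -0.22505792]), 'moment': array([-0.01066125, -0.04519675, -0.04141783]), 'finger_force': 0.0, 'opening': 0.08686715533253896}
```

View pics/scene0.png

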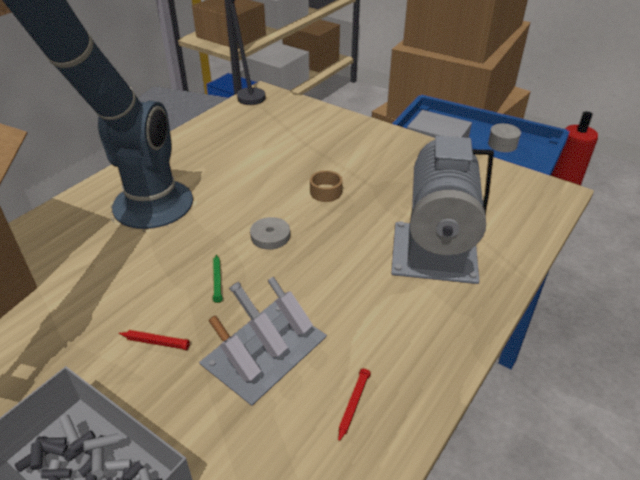

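View pics/top0.png

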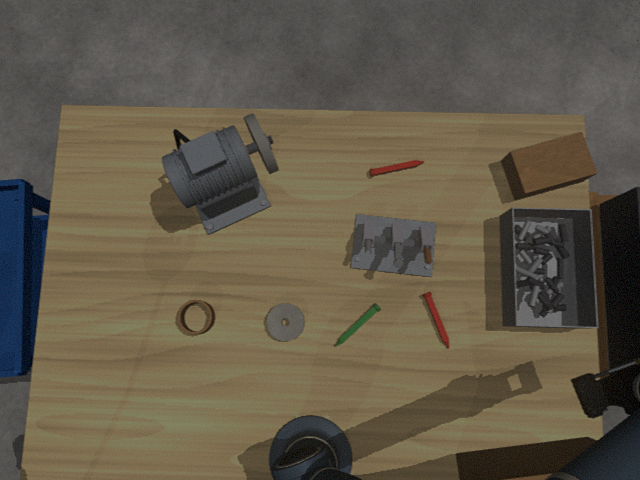

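The scene view shows the holder around (265,345), with the disc-ended dresser in the middle socket (240,290), the scraper at (218,325) and the punch at (275,285). The grinder wheel's face is around (447,220). In the top view the holder is around (393,245), with the dresser at about (398,250), and the wheel rim is at (262,145).

```bash
python3 - <<'E'
from h import *
s=np.load("scene0.npz");t=np.load("top0.npz")
a=cv2.resize(s["im"][190:290,390:500],None,fx=5,fy=5,interpolation=cv2.INTER_CUBIC)[:, :]
b=cv2.resize(s["im"][270:400,195:330],None,fx=4,fy=4,interpolation=cv2.INTER_CUBIC)
c=cv2.resize(t["im"][205:285,340:445],None,fx=5,fy=5,interpolation=cv2.INTER_CUBIC)
e=cv2.resize(t["im"][105:185,230:290],None,fx=5,fy=5,interpolation=cv2.INTER_CUBIC)
def pad(x,h): return cv2.copyMakeBorder(x,0,h-x.shape[0],0,0,cv2.BORDER_CONSTANT)
cv2.imwrite("pics/holder.png",b);cv2.imwrite("pics/topz.png",np.hstack([c,e])[:,:800])
w=t["w"]
# plate: top view, z 0.004..0.012 region
reg=np.zeros((480,640),bool);reg[205:285,340:445]=1
hsv=cv2.cvtColor(t["im"],cv2.COLOR_BGR2HSV)
m=reg&(np.abs(w[...,2]-.008)<.006)&(hsv[...,1]<60)
p=w[m];print("plate n",len(p),np.median(p[:,2]),cv2.minAreaRect((p[:,:2]*1000).astype(np.float32)))
m2=reg&(w[...,2]>.03); 
print("above n",m2.sum())
# wheel in top
reg=np.zeros((480,640),bool);reg[105:185,240:285]=1
q=w[reg&(w[...,2]>.17)];print(len(q),q.min(0),q.max(0),cv2.minAreaRect((q[:,:2]*1000).astype(np.float32)))
# wheel in scene: RANSAC plane
ws=s["w"];reg=np.zeros((480,640),bool);reg[180:255,405:490]=1
P=ws[reg&(ws[...,2]>.1)];P=P[~np.isnan(P[:,0])];rng=np.random.default_rng(0);best=None
for i in range(1000):
    x=P[rng.choice(len(P),3,False)];n=np.cross(x[1]-x[0],x[2]-x[0]);l=np.linalg.norm(n)
    if l<1e-4 or abs(n[2]/l)>.1:continue
    n/=l;k=np.abs((P-x[0])@n)<.003
    if best is None or k.sum()>best.sum():best=k
Q=P[best];c0=Q.mean(0);n=np.linalg.svd(Q-c0)[2][2];print("face",len(P),len(Q),c0,n,Q.min(0),Q.max(0),np.std((Q-c0)@n))
E
```

```text
plate n 2749 0.008828500380807958 ((562.458251953125, -210.99014282226562), (220.90476989746094, 150.6433563232422), 84.83598327636719)
above n 1448
1387 [0.66749365 0.09165134 0.17205189] [0.83296437 0.18442056 0.27985392] ((748.9678955078125, 135.608642578125), (91.1416015625, 166.13475036621094), 87.64893341064453)
face 5168 2932 [0.77481255 0.12602087 0.20750368] [ 0.44825269 -0.8939058  -0.0013951 ] [0.70760696 0.09160927 0.12971608] [0.84113112 0.16099152 0.27937269] 0.0014220783646584467
```

View pics/topz.png

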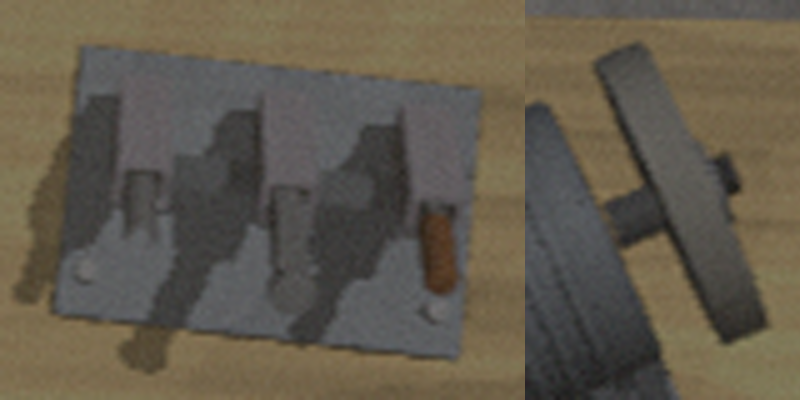

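The top crop confirms it: the dresser with its round disc is in the middle socket at crop (290,260). The punch is at (143,200) and the scraper at (438,250). Next I move above the dresser and look from close by.

>>> play_rows --pt "0 0 0.446 41.5 -29.9 -4 0.5" --pt "0 0 0.446 41.5 -29.9 -4 0.5" --pt "0 0 0.446 41.5 -29.9 -4 0.5" --pt "0 0 0.446 41.5 -29.9 -4 0.5" --pt "0 0 0.446 41.5 -29.9 -4 0.5" --pt "0 0 0.446 41.5 -29.9 -4 0.5" --pt "0 0 0.446 41.5 -29.9 -4 0.5" --pt "0 0 0.446 41.5 -29.9 -4 0.5" --pt "0 0 0.446 41.5 -29.9 -4 0.5" --pt "0 0 0.446 41.5 -29.9 -4 0.5" --pt "0 0 0.446 41.5 -29.9 -4 0.5" --pt "0 0 0.446 41.5 -29.9 -4 0.5" --pt "0 0 0.446 41.5 -29.9 -4 0.5" --pt "0 0 0.446 41.5 -29.9 -4 0.5" --pt "0 0 0.446 41.5 -29.9 -4 0.5"

```text
t: 1.6
position: [0.5189, -0.2099, 0.2813]
tcp_rot: [180.0, 0.0, -5.4]
ft_force: [-0.3, -0.1, 0.8]
opening: 0.0432
finger_force: 0.0
```

```bash
python3 - <<'E'
from h import *
s=get_state();print(s["t"],s["position"],s["tcp_rot"],s["joints"].round(1),s["opening"]);print(calibration("wrist")["mount"])
im,d,w=cloud("wrist");np.savez("w1.npz",im=im,d=d,w=w);cv2.imwrite("pics/w1.png",im)
t=np.load("top0.npz")["w"];reg=np.zeros((480,640),bool);reg[105:185,240:285]=1
q=t[reg&(t[...,2]>.18)]
x=np.array([.894,.448]);y=np.array([-.448,.894]);c=np.array([.7688,.1375])
a=(q[:,:2]-c)@x;b=(q[:,:2]-c)@y
k=(np.abs(b)<.025)&((np.abs(a)>.03));print(k.sum(),np.percentile(a[k],[0,1,99,100]),np.percentile(b[k],[1,5,50,95,99]),q[k,2].max())
print([(z,b[k&(a>z)&(a<z+.01)].min().round(4),b[k&(a>z)&(a<z+.01)].max().round(4)) for z in(-.07,-.06,-.05,-.04,.03,.04,.05,.06)])
E
```

```text
1.6 [ 0.5189499  -0.20988503  0.28134718] [ 1.79966356e+02  3.48876717e-02 -5.37345842e+00] [ 26.4  14.7 -10.7 100.4   3.   65.2 -80.5] 0.04322288736610124
[[ 3.57429647e-04 -9.69916627e-01 -2.43437075e-01  6.64945765e-02]
 [ 9.99999910e-01  4.01847295e-04 -1.32801289e-04 -1.13816848e-03]
 [ 2.26630708e-04 -2.43437006e-01  9.69916683e-01 -1.43507810e-01]
 [ 0.00000000e+00  0.00000000e+00  0.00000000e+00  1.00000000e+00]]
445 [-0.07638286 -0.07516738  0.06576473  0.06994834] [-0.01447835 -0.01345665 -0.00121747  0.01005697  0.01018102] 0.27443229734731633
[(-0.07, np.float64(-0.0145), np.float64(0.0102)), (-0.06, np.float64(-0.0145), np.float64(0.0101)), (-0.05, np.float64(-0.0149), np.float64(0.0102)), (-0.04, np.float64(-0.0144), np.float64(0.0101)), (0.03, np.float64(-0.0147), np.float64(0.0102)), (0.04, np.float64(-0.0139), np.float64(0.0102)), (0.05, np.float64(-0.0141), np.float64(0.0101)), (0.06, np.float64(-0.0138), np.float64(0.0103))]
```

View pics/w1.png

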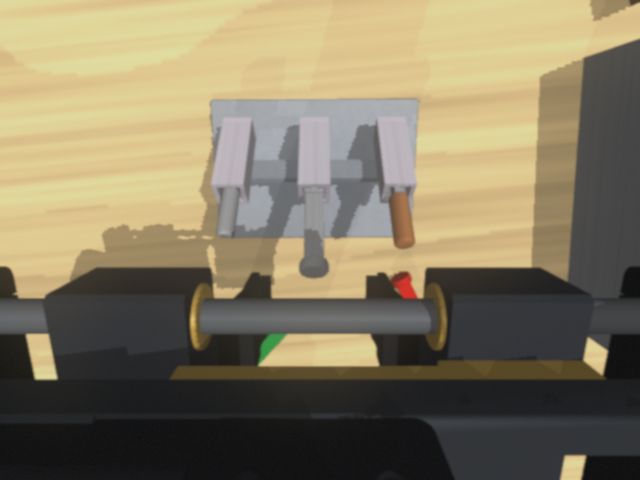

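The wrist view shows the dresser's shank at columns 303–325, rows 188–255, with its disc at (314,267). It lies between the fingers' planes.

```bash
python3 - <<'E'
from h import *
f=np.load("w1.npz");w=f["w"]
a=np.deg2rad(-5.16);X=np.array([np.cos(a),np.sin(a)]);Y=np.array([-np.sin(a),np.cos(a)])
reg=np.zeros((480,640),bool);reg[100:285,200:430]=1
hsv=cv2.cvtColor(f["im"],cv2.COLOR_BGR2HSV)
p=w[reg&(np.abs(w[...,2]-.008)<.005)&(hsv[...,1]<60)];print("plate",np.median(p[:,2]),cv2.minAreaRect((p[:,:2]*1000).astype(np.float32)))
for z in (.105,.11,.115,.12,.125,.13):
    reg=np.zeros((480,640),bool);reg[180:280,295:335]=1
    q=w[reg&(np.abs(w[...,2]-z)<.003)]; u=q[:,:2]@X;v=q[:,:2]@Y
    print(z,len(q),"u",np.median(u).round(4),"v",v.min().round(4),v.max().round(4))
u0=np.array([.5525,-.2101]);print("expect v",u0@Y,"grip u",u0@X-.0312)
reg[:]=0;reg[180:280,295:335]=1
q=w[reg&(w[...,2]>.1)];print("max z",q.max(0), (q[:,:2]@X).min())
# dresser axis direction via top ridge
for lo,hi in((.105,.115),(.115,.125),(.125,.135)):
    k=q[(q[:,2]>lo)&(q[:,2]<hi)];print(lo,k.mean(0).round(4))
E
```

```text
plate 0.00832985692497673 ((560.220947265625, -208.92633056640625), (219.82601928710938, 148.81430053710938), 84.78604888916016)
0.105 151 u 0.5562 v -0.1691 -0.1501
0.11 160 u 0.5515 v -0.1656 -0.1502
0.115 156 u 0.5463 v -0.1655 -0.1503
0.12 166 u 0.5414 v -0.1654 -0.1504
0.125 165 u 0.5365 v -0.1654 -0.1505
0.13 171 u 0.5312 v -0.1653 -0.1506
expect v -0.15955819683285366 grip u 0.5379567814086451
max z [ 0.55815688 -0.19112058  0.15177606] 0.4996912645390392
0.105 [ 0.5347 -0.2068  0.1102]
0.115 [ 0.5248 -0.2059  0.1201]
0.125 [ 0.5148 -0.2051  0.1301]
```

>>> play_rows --pt "0 0 0 -0.1 -0.45 5 0.5" --pt "0 0 0 -0.1 -0.45 9 0.5" --pt "0 0 0 -0.1 -0.45 12 0.5" --pt "0 0 0 -0.1 -0.45 14.5 0.5" --pt "0 0 0 -0.1 -0.45 16 0.5" --pt "0 0 0 -0.1 -0.45 16.6 0.5" --pt "0 0 0 -0.1 -0.45 16.6 0.5" --pt "0 0 0 -0.1 -0.45 16.6 0.5"

```text
t: 2.45
position: [0.52, -0.2038, 0.1164]
tcp_rot: [180.0, -0.1, -5.2]
ft_force: [-0.4, 0.7, 0.6]
opening: 0.0435
finger_force: 0.0
```

```bash
python3 - <<'E'
from h import *
im,d,w=cloud("wrist");im2,_,_=cloud("scene")
cv2.imwrite("pics/w2.png",np.hstack([im[100:480,150:490],cv2.resize(im2[250:376,180:330],None,fx=3,fy=3)[:380]]))
E
```

```text
Traceback (most recent call last):
ValueError: all the input array dimensions except for the concatenation axis must match exactly, but along dimension 0, the array at index 0 has size 380 and the array at index 1 has size 378
```

>>> play_rows --pt "0 0 0 -0.1 0.15 0.1 0.5" --pt "0 0 0 -0.1 0.15 0.1 0.1" --pt "0 0 0 -0.1 0.15 0.1 0.1" --pt "0 0 0 -0.1 0.15 0.1 0.1" --pt "0 0 0 -0.1 0.15 0.1 0.1" --pt "0 0 0 -0.1 0.15 0.1 0.1" --pt "0 0 0 -0.1 0.15 0.1 0.1" --pt "0 0 0 -0.1 0.15 0.1 0.1" --force 50

```text
t: 3.35
position: [0.5183, -0.2047, 0.1146]
tcp_rot: [180.0, -0.0, -5.2]
ft_force: [-0.4, -0.7, 1.4]
opening: 0.0159
finger_force: 50.0
```

>>> play_rows --pt "0 0 0 -0.3 0 -0.3 0.1" --pt "0 0 0 -0.8 0 -0.8 0.1" --pt "0 0 0 -1.5 0 -1.5 0.1" --pt "0 0 0 -2.3 0 -2.3 0.1" --pt "0 0 0 -3.1 0 -3.1 0.1" --pt "0 0 0 -3.9 0 -3.9 0.1" --pt "0 0 0 -4.7 0 -4.7 0.1" --pt "0 0 0 -5.5 0 -5.5 0.1" --pt "0 0 0 -6.3 0 -6.3 0.1" --pt "0 0 0 -7 0 -7 0.1" --pt "0 0 0 -7 0 -9 0.1" --pt "0 0 0 -7 0 -12 0.1" --pt "0 0 0 -7 0 -14 0.1" --pt "0 0 0 -7 0 -15 0.1" --pt "0 0 0 -7 0 -15 0.1"

```text
t: 4.85
position: [0.449, -0.1986, 0.2658]
tcp_rot: [179.9, -0.1, -5.2]
ft_force: [-1.2, 0.7, -1.3]
opening: 0.0156
finger_force: 50.0
```

```bash
python3 - <<'E'
from h import *
s=get_state();print(s["position"],s["tcp_rot"],s["joints"].round(1),s["ft_force"],s["opening"])
im,d,w=cloud("scene");im2,_,_=cloud("wrist")
cv2.imwrite("pics/l.png",np.hstack([im[100:400,100:500],im2[90:390,120:520]]))
E
```

```text
[ 0.44898816 -0.1985799   0.26581498] [ 1.79949892e+02 -1.47951234e-01 -5.17111984e+00] [ 28.9   8.7 -11.2 110.    1.9  61.3 -78.2] [-1.20702275  0.70732491 -1.33424541] 0.01557411219453898
```

View pics/l.png

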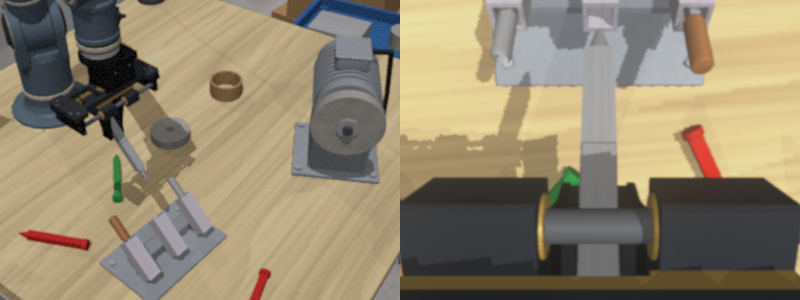

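Dresser is out cleanly: the wrist crop shows its nose at (598,35), clear of the socket, and the other two tools are still in place. Next I work out the turn to level at a standoff.

```bash
cat >> h.py <<'E'
def go(pos,Rt):
    s=get_state();R0=R.from_euler("xyz",s["tcp_rot"],degrees=True)
    print("rot",(R0.inv()*Rt).as_rotvec().round(4),"cm",(R0.inv().apply(np.array(pos)-s["position"])*100).round(2))
E
python3 - <<'E'
from h import *
go([.54,.023,.27],R.from_euler("ZYX",[26.6,-45,180],degrees=True))
E
```

```text
rot [ 0.2168  0.7662 -0.5257] cm [  7.18 -22.86  -0.63]
```

>>> play_rows --pt "0.022 0.077 -0.053 0.7 -2.3 -0.1 0.1" --pt "0.043 0.153 -0.105 1.4 -4.6 -0.1 0.1" --pt "0.065 0.23 -0.158 2.2 -6.9 -0.2 0.1" --pt "0.087 0.306 -0.21 2.9 -9.1 -0.3 0.1" --pt "0.108 0.383 -0.263 3.6 -11.4 -0.3 0.1" --pt "0.13 0.46 -0.315 4.3 -13.7 -0.4 0.1" --pt "0.152 0.536 -0.368 5 -16 -0.4 0.1" --pt "0.173 0.613 -0.421 5.7 -18.3 -0.5 0.1" --pt "0.195 0.69 -0.473 6.5 -20.6 -0.6 0.1" --pt "0.217 0.766 -0.526 7.2 -22.9 -0.6 0.1" --pt "0.217 0.766 -0.526 7.2 -22.9 -0.6 0.1" --pt "0.217 0.766 -0.526 7.2 -22.9 -0.6 0.1" --pt "0.217 0.766 -0.526 7.2 -22.9 -0.6 0.1" --pt "0.217 0.766 -0.526 7.2 -22.9 -0.6 0.1"

```text
t: 6.35
position: [0.5398, 0.0222, 0.2697]
tcp_rot: [-179.8, -45.0, 26.4]
ft_force: [-0.4, -0.2, -2.9]
opening: 0.0154
finger_force: 50.0
```

```bash
python3 - <<'E'
from h import *
s=get_state();print(s["position"],s["tcp_rot"],s["joints"].round(1),s["ft_force"],s["opening"])
for n in("scene","top","wrist"):
    im,d,w=cloud(n);np.savez(n+"3.npz",im=im,d=d,w=w)
    if n=="scene":a=im[100:400,200:500]
    elif n=="top": b=cv2.resize(im[100:350,200:400],None,fx=1.2,fy=1.2)
    else: e=cv2.resize(im,None,fx=.4,fy=.4); e=cv2.copyMakeBorder(e,0,300-e.shape[0],0,0,0)
cv2.imwrite("pics/s3.png",np.hstack([a,b,e]))
E
```

```text
[0.53982284 0.02224886 0.26969892] [-179.84563038  -45.03974104   26.39567762] [ 69.3   7.8 -67.1 128.3 -59.3  17.1  -5.7] [-0.37505431 -0.16887706 -2.85177658] 0.015378826755297465
```

View pics/s3.png

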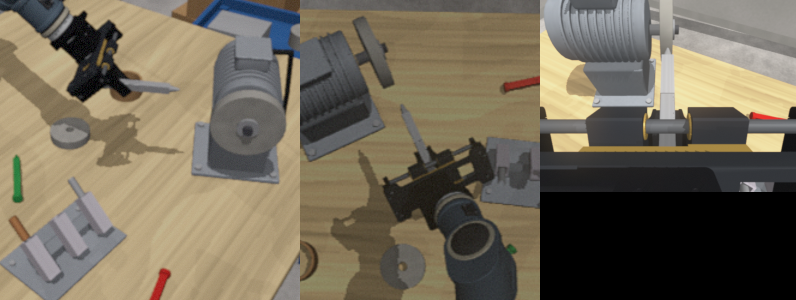

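Dresser is level and pointing at the wheel; in the scene crop its nose is at (178,88). I now measure its axis and tip, and the wheel, from each camera.

```bash
python3 - <<'E'
from h import *
a=np.deg2rad(26.6);X=np.array([np.cos(a),np.sin(a),0]);Y=np.array([-np.sin(a),np.cos(a),0]);Z=np.array([0,0,1.])
g=np.array([.5398,.0222,.2697])
for n in("scene","top","wrist"):
    f=np.load(n+"3.npz");w=f["w"];r=w-g;u,v,z=r@X,r@Y,r@Z
    m=(u>.035)&(u<.135)&(np.abs(v)<.02)&(np.abs(z)<.025)
    k=m&(u<.09); q=np.c_[u[k],v[k],z[k]]
    if len(q)<20: print(n,len(q));continue
    print(n,m.sum(),"tip u",np.sort(u[m])[-5:].round(4),"tip vz",v[m][np.argsort(u[m])[-5:]].mean().round(4),z[m][np.argsort(u[m])[-5:]].mean().round(4))
    for lo in(.04,.06,.08): 
        j=(u>lo)&(u<lo+.01)&m; print("  ",lo,"v",np.percentile(v[j],[2,98]).round(4),"z",np.percentile(z[j],[2,50,98]).round(4))
    # wheel
    c=np.array([.7021,.1030,.2]);r=w-c;u,v,z=r@X,r@Y,r@Z
    k=(np.abs(v)<.03)&(u>-.01)&(u<.16)&(np.abs(z)<.085)
    fr=k&(np.abs(z)<.03)
    print("  wheel front u",np.percentile(u[fr&(u<.02)],[1,5,20]).round(4) if (fr&(u<.02)).any() else None,"v at u<.03",np.percentile(v[k&(u<.03)],[1,5,95,99]).round(4) if (k&(u<.03)).any() else None,"zmax",z[k].max())
E
```

```text
scene 392 tip u [0.1113 0.1115 0.113  0.1133 0.1135] tip vz -0.0028 0.0028
   0.04 v [-0.0105  0.0065] z [-0.0053  0.0075  0.0116]
   0.06 v [-0.0118  0.0066] z [-0.0054  0.0077  0.0117]
   0.08 v [-0.0122  0.0077] z [-0.0045  0.0077  0.0122]
  wheel front u [0.001  0.0019 0.0049] v at u<.03 [-0.0163 -0.0147  0.0052  0.0103] zmax 0.07989230405139475
top 225 tip u [0.1101 0.1112 0.1119 0.1123 0.1137] tip vz -0.0032 0.0021
   0.04 v [-0.0111  0.0039] z [0.0033 0.0083 0.013 ]
   0.06 v [-0.0113  0.0036] z [0.0047 0.0091 0.0132]
   0.08 v [-0.0113  0.0038] z [-0.0079  0.0088  0.0118]
  wheel front u [-0.0009 -0.0003  0.0009] v at u<.03 [-0.0136 -0.0126  0.0108  0.011 ] zmax 0.08135764206192059
wrist 3431 tip u [0.1146 0.1148 0.1154 0.1156 0.1159] tip vz -0.0014 0.0013
   0.04 v [-0.0085  0.0069] z [0.0068 0.0079 0.0089]
   0.06 v [-0.0086  0.0068] z [0.0069 0.0078 0.0088]
   0.08 v [-0.0086  0.0067] z [0.0068 0.0077 0.0087]
  wheel front u [0.0006 0.0011 0.0019] v at u<.03 [-0.0107 -0.0098  0.0129  0.0138] zmax 0.07378691208837523
```

```bash
python3 - <<'E'
from h import *
go([.5714,.0403,.2000],R.from_euler("ZYX",[26.5,-45,180],degrees=True))
E
```

```text
rot [ 0.0004  0.0007 -0.    ] cm [-2.37 -0.28  7.46]
```

>>> play_rows --pt "0 0 0 -0.3 0 0.9 0.1" --pt "0 0 0 -0.6 -0.1 1.9 0.1" --pt "0 0 0 -0.9 -0.1 2.8 0.1" --pt "0 0 0 -1.2 -0.1 3.7 0.1" --pt "0 0 0 -1.5 -0.2 4.7 0.1" --pt "0 0 0 -1.8 -0.2 5.6 0.1" --pt "0 0 0 -2.1 -0.25 6.5 0.1" --pt "0 0 0 -2.3 -0.28 7.2 0.1" --pt "0 0 0 -2.37 -0.28 7.46 0.1" --pt "0 0 0 -2.37 -0.28 7.46 0.1" --pt "0 0 0 -2.37 -0.28 7.46 0.1" --pt "0 0 0 -2.37 -0.28 7.46 0.1"

```text
t: 7.7
position: [0.575, 0.0316, 0.2264]
tcp_rot: [-178.8, -43.0, 26.7]
ft_force: [0.1, -0.1, -2.0]
opening: 0.0153
finger_force: 50.0
```

```bash
cat > chk.py <<'E'
from h import *
s=get_state();print(s["t"],s["position"],s["tcp_rot"],s["joints"].round(1),s["ft_force"],s["opening"])
a=np.deg2rad(26.6);X=np.array([np.cos(a),np.sin(a),0]);Y=np.array([-np.sin(a),np.cos(a),0])
c=np.array([.7021,.1030,.2])
for n in("top","wrist","scene"):
    im,d,w=cloud(n);cv2.imwrite(f"pics/f_{n}.png",im);r=w-c;u,v,z=r@X,r@Y,r[...,2]
    m=(u>-.11)&(u<-.012)&(np.abs(v)<.02)&(np.abs(z)<.025)
    o=np.argsort(u[m])[-6:];print(n,m.sum(),"tip u",u[m][o].round(4),"v",v[m][o].mean().round(4),"z",z[m][o].mean().round(4))
    for lo in(-.1,-.08,-.06):
        j=m&(u>lo)&(u<lo+.01);print("  ",lo,"v",np.percentile(v[j],[2,98]).round(4),"z",np.percentile(z[j],[2,50,98]).round(4))
    k=(np.abs(v)<.025)&(u>-.008)&(u<.03)&(np.abs(z)<.085)
    print("  wheel u",np.percentile(u[k&(np.abs(z)<.02)],[1,10]).round(4) if (k&(np.abs(z)<.02)).sum()>5 else None,"v",np.percentile(v[k],[2,98]).round(4))
    # rim edge yaw: v range along length
    k=(np.abs(v)<.025)&(np.abs(z)<.09)
    print("  ",[(lo,np.percentile(v[k&(u>lo)&(u<lo+.015)],[2,98]).round(4)) for lo in(.0,.02,.1,.12) if (k&(u>lo)&(u<lo+.015)).sum()>10])
E
python3 chk.py
```

```text
7.7 [0.57501594 0.03159653 0.22635375] [-178.78323063  -42.97911096   26.74704017] [ 45.8  13.9 -47.6 126.4 -59.7  12.1  -4.6] [ 0.05386834 -0.14299115 -1.96942917] 0.015323222842228834
top 14 tip u [-0.0453 -0.0388 -0.0371 -0.0345 -0.0341 -0.0305] v -0.0058 z 0.0232Traceback (most recent call last):
  File "chk.py", line 10, in <module>
    j=m&(u>lo)&(u<lo+.01);print("  ",lo,"v",np.percentile(v[j],[2,98]).round(4),"z",np.percentile(z[j],[2,50,98]).round(4))
                                            ~~~~~~~~~~~~~^^^^^^^^^^^^^
    return _quantile_unchecked(
        a, q, axis, out, overwrite_input, method, keepdims, weights)
    return _ureduce(a,
                    func=_quantile_ureduce_func,
    ...<5 lines>...
                    overwrite_input=overwrite_input,
                    method=method)
    r = func(a, **kwargs)
    result = _quantile(arr,
                       quantiles=q,
    ...<2 lines>...
                       out=out,
                       weights=wgt)
    slices_having_nans = np.isnan(arr[-1, ...])
                                  ~~~^^^^^^^^^
IndexError: index -1 is out of bounds for axis 0 with size 0
```

The arm has run into its wrist limits (j5 −59.7°, j6 12.1°) before reaching the pose. I fit a simple kinematic model from the recorded states to find a reachable posture.

```bash
cat > kin.py <<'E'
import numpy as np, itertools
from scipy.spatial.transform import Rotation as R
from scipy.optimize import least_squares
D=[([67.959,26.897,-2.782,87.875,1.381,65.373,-4.7185],[.23491,-.6322,.2405],[-179.888,0,20.38]),
([26.4,14.7,-10.7,100.4,3.0,65.2,-80.5],[.51895,-.20989,.28135],[179.966,.035,-5.373]),
([28.9,8.7,-11.2,110.0,1.9,61.3,-78.2],[.44899,-.19858,.26581],[179.95,-.148,-5.171]),
([69.3,7.8,-67.1,128.3,-59.3,17.1,-5.7],[.53982,.02225,.2697],[-179.846,-45.04,26.396]),
([45.8,13.9,-47.6,126.4,-59.7,12.1,-4.6],[.57502,.0316,.22635],[-178.783,-42.979,26.747])]
def fk(q,p,s):
    h,L1,a1,L2,a2,L3,a3,k0,k7=p; q=np.asarray(q,float)
    r=R.from_euler("z",s[0]*q[0]+k0,degrees=True);x=np.array([0,0,h])
    r=r*R.from_euler("y",q[1],degrees=True)*R.from_euler("z",s[1]*q[2],degrees=True)
    x=x+r.apply([a1,0,L1]); r=r*R.from_euler("y",q[3],degrees=True)*R.from_euler("z",s[2]*q[4],degrees=True)
    x=x+r.apply([a2,0,L2]); r=r*R.from_euler("y",q[5],degrees=True)*R.from_euler("z",s[3]*q[6]+k7,degrees=True)
    return x+r.apply([0,0,L3]), r
def fitall():
    best=None
    for s in itertools.product([-1,1],repeat=4):
      for k7 in(0,90,180,270):
        def f(p):
            o=[]
            for q,x,e in D:
                y,r=fk(q,p,s);o+=list((y-x)*10);o+=list((R.from_euler("xyz",e,degrees=True).inv()*r).as_rotvec())
            return o
        z=least_squares(f,[.3,.35,0,.35,0,.25,0,0,k7],x_scale=[.1]*7+[10,10])
        if best is None or z.cost<best[0].cost: best=(z,s)
    return best
if __name__=="__main__":
    z,s=fitall();print(z.cost,s,z.x.round(4));print(np.array(z.fun).reshape(-1,6).round(3))
E
python3 kin.py
```

```text
0.009778854726094537 (-1, -1, -1, -1) [ 2.14200e-01  5.66800e-01 -1.07000e-02  4.83100e-01  2.15000e-02
  2.62100e-01 -3.74640e+00 -4.00670e+00  8.64898e+01]
[[-0.045 -0.031  0.003 -0.     0.     0.009]
 [ 0.017  0.021 -0.006  0.     0.     0.007]
 [ 0.008  0.078 -0.014  0.     0.     0.008]
 [ 0.025 -0.04  -0.011 -0.049 -0.001 -0.012]
 [-0.026  0.023  0.028 -0.048  0.    -0.011]]
```

```bash
cat > kin2.py <<'E'
from kin import *
E=lambda a,d:R.from_euler(a,d,degrees=True)
def fk2(q,p):
    h,L1,a1,L2,a2,L3,a3,k0,k7,b1,b2,b3,a4,k3,k5,k2,k4,k6=p; q=np.asarray(q,float)
    r=E("z",-q[0]+k0)*E("y",q[1]+k2)*E("z",-q[2]+k3)
    x=np.array([0,0,h])+r.apply([a1,b1,L1]); r=r*E("y",q[3]+k4)*E("z",-q[4]+k5)
    x=x+r.apply([a2,b2,L2]); r=r*E("y",q[5]+k6)
    x=x+r.apply([a3,b3,0]); r=r*E("z",-q[6]+k7)
    return x+r.apply([0,0,L3]), r
p0=np.array([.214,.5668,-.01,.483,.02,.262,0,0,90,0,0,0,0,0,0,0,0,0])
def fit(extra=()):
    def f(p):
        o=[]
        for q,x,e in D+list(extra):
            y,r=fk2(q,p);o+=list((y-x)*10);o+=list((E("xyz",e).inv()*r).as_rotvec()*3)
        reg=(p-p0)/np.r_[[.2]*7,[3]*2,[.1]*4,[3]*5]*.01
        return o+list(reg)
    return least_squares(f,p0,x_scale=np.r_[[.1]*7,[3]*2,[.1]*4,[3]*5])
if __name__=="__main__":
    z=fit();print(z.cost,z.x.round(3));print(z.fun[:30].reshape(-1,6).round(3))
E
python3 kin2.py
```

```text
0.0017692947596050456 [ 2.4600e-01  5.7500e-01 -1.3000e-02  4.3500e-01  1.0000e-02  3.3100e-01
 -3.3000e-02 -2.5600e-01  9.0047e+01  2.0000e-03 -2.1000e-02 -2.1000e-02
  0.0000e+00  2.1400e-01 -1.9100e-01  3.1600e-01 -1.4600e-01 -1.4400e-01]
[[ 0.005 -0.008 -0.007  0.001 -0.003  0.002]
 [ 0.003 -0.003 -0.006 -0.002 -0.001 -0.004]
 [-0.015  0.009  0.015 -0.002  0.    -0.003]
 [ 0.025 -0.025 -0.016  0.002  0.007  0.003]
 [-0.023  0.021  0.014 -0.001  0.005  0.001]]
```

```bash
cat > ik.py <<'E'
from kin2 import *
P=fit().x
lo=np.array([-148.3,-19.14,-79.39,5.75,-59.74,12.07,-152.46]);hi=np.array([148.3,114.17,73.82,140.21,239.74,113.84,152.46])
g=np.array([.5714,.0403,.2])
def Rt(phi,tilt=-45,yaw=26.6): return E("z",yaw)*E("x",phi)*E("y",tilt)*E("x",180)
def ik(x,r,q0,w=.002,m=0.3):
    q0=np.clip(q0,lo+m+.1,hi-m-.1)
    def f(q):
        y,s=fk2(q,P);return np.r_[(y-x)*10,(r.inv()*s).as_rotvec()*3,(q-q0)/57*w]
    z=least_squares(f,q0,bounds=(lo+m,hi-m),x_scale=30,max_nfev=60)
    return z.x,np.abs(z.fun[:6]).max()
E
cat > s.py <<'E'
from ik import *
rng=np.random.default_rng(1)
for phi in(-90,-60,-40,-20,0,20,40,60,90):
    out=[]
    for i in range(25):
        q,e=ik(g,Rt(phi),rng.uniform(lo,hi))
        if e<.03: out.append((min((q-lo).min(),(hi-q).min()),q.round(0)))
    out.sort(key=lambda a:-a[0]);print(phi,len(out),*[(round(m,1),list(map(int,q))) for m,q in out[:3]])
E
time python3 s.py
```

```text
-90 0
-60 0
-40 9 (np.float64(0.3), [-65, 29, 74, 139, 209, 32, 91]) (np.float64(0.3), [-65, 29, 74, 139, 209, 32, 91]) (np.float64(0.3), [-60, 25, 67, 140, 202, 31, 101])
-20 12 (np.float64(7.1), [-27, 13, 33, 133, 228, 20, 74]) (np.float64(5.1), [-9, 12, 13, 133, 219, 17, 85]) (np.float64(4.9), [-6, 12, 11, 133, 217, 17, 87])
0 0
20 14 (np.float64(4.1), [60, 28, -61, 125, -55, 16, -13]) (np.float64(3.8), [60, 28, -62, 125, -54, 16, -13]) (np.float64(1.9), [62, 29, -65, 126, -50, 14, -17])
40 13 (np.float64(9.7), [68, 42, -70, 122, -39, 23, -34]) (np.float64(8.4), [64, 37, -60, 121, -51, 30, -22]) (np.float64(3.1), [70, 47, -76, 124, -23, 19, -49])
60 11 (np.float64(12.4), [67, 49, -63, 117, -47, 38, -33]) (np.float64(11.8), [67, 49, -62, 117, -48, 38, -33]) (np.float64(6.1), [71, 56, -73, 119, -33, 30, -47])
90 9 (np.float64(8.1), [68, 65, -61, 114, -52, 50, -41]) (np.float64(6.1), [73, 74, -73, 115, -37, 39, -55]) (np.float64(5.8), [67, 63, -58, 113, -54, 52, -39])
real	0m5.799s
user	0m6.229s
sys	0m0.095s
```

Reaching the spot with no roll is infeasible. Rolling the gripper about 40° around the dresser's own axis keeps the nose aim unchanged and leaves comfortable margins. I check a path for that.

```bash
cat > path.py <<'E'
from ik import *
import sys
from scipy.spatial.transform import Slerp
def sim(x0,r0,q,x1,r1,n):
    S=Slerp([0,1],R.concatenate([r0,r1]));mx=0
    for i in range(1,n+1):
        q2,e=ik(x0+(x1-x0)*i/n,S(i/n),q,w=.02);mx=max(mx,e);dq=np.abs(q2-q).max();q=q2
    print(q.round(1),"err",round(mx,3),"margin",min((q-lo).min(),(hi-q).min()).round(1));return q
x0=np.array([.575,.0316,.2264]);r0=E("xyz",[-178.783,-42.979,26.747]);q=np.array(D[4][0],float)
for phi in(30,40,50):
    A=g-np.array([.036,.018,-.06]);q1=sim(x0,r0,q,A,Rt(phi),10);q2=sim(A,Rt(phi),q1,g,Rt(phi),8)
from h import go
go(g-np.array([.036,.018,-.06]),Rt(40))
E
python3 path.py
```

```text
[ 61.4  16.8 -47.4 122.1 -59.4  43.1 -14.4] err 0.0 margin 0.3
[ 57.6  28.6 -52.6 122.2 -59.4  28.5 -11.6] err 0.0 margin 0.3
[ 61.2  21.2 -44.9 120.1 -59.4  49.5 -18. ] err 0.0 margin 0.3
[ 57.6  32.  -49.3 119.9 -59.4  36.7 -15. ] err 0.0 margin 0.3
[ 62.   26.2 -44.4 118.5 -59.4  54.6 -21.8] err 0.0 margin 0.3
[ 58.   36.2 -47.3 117.9 -59.4  43.6 -18.5] err 0.0 margin 0.3
rot [0.4799 0.0397 0.4855] cm [-0.59 -1.08 -5.13]
```

>>> play_rows --pt "0.03 0.003 0.03 -0.2 -0.3 -1.5 0.1" --pt "0.08 0.006 0.08 -0.4 -0.6 -3 0.1" --pt "0.14 0.01 0.14 -0.6 -0.9 -4.5 0.1" --pt "0.2 0.016 0.2 -0.6 -1.1 -5.1 0.1" --pt "0.26 0.021 0.26 -0.6 -1.1 -5.1 0.1" --pt "0.32 0.026 0.32 -0.6 -1.1 -5.1 0.1" --pt "0.38 0.031 0.38 -0.6 -1.1 -5.1 0.1" --pt "0.43 0.036 0.43 -0.6 -1.1 -5.1 0.1" --pt "0.48 0.04 0.485 -0.6 -1.1 -5.1 0.1" --pt "0.48 0.04 0.485 -0.6 -1.1 -5.1 0.1" --pt "0.48 0.04 0.485 -0.6 -1.1 -5.1 0.1"

```text
t: 8.85
position: [0.5357, 0.0221, 0.2596]
tcp_rot: [-130.2, -32.9, -6.1]
ft_force: [0.5, 0.4, -1.8]
opening: 0.0157
finger_force: 50.0
```

```bash
python3 - <<'E'
from ik import *
from h import go,get_state
s=get_state();print(s["t"],s["position"],s["tcp_rot"],s["joints"].round(1),s["opening"],(Rt(40).inv()*E("xyz",s["tcp_rot"])).as_rotvec().round(3))
go(g,Rt(40))
E
```

```text
8.85 [0.53565085 0.02207026 0.25963455] [-130.17723294  -32.87058367   -6.12371955] [ 63.5  23.5 -52.9 121.8 -59.7  42.9 -19.2] 0.015689972709279975 [-0.001  0.001 -0.001]
rot [ 0.0009 -0.0007  0.0011] cm [-0.41  3.8   6.08]
```

>>> play_rows --pt "0 0 0 -0.05 0.5 0.8 0.1" --pt "0 0 0 -0.1 1 1.6 0.1" --pt "0 0 0 -0.2 1.5 2.4 0.1" --pt "0 0 0 -0.2 2 3.2 0.1" --pt "0 0 0 -0.3 2.5 4 0.1" --pt "0 0 0 -0.3 3 4.8 0.1" --pt "0 0 0 -0.4 3.4 5.5 0.1" --pt "0 0 0 -0.4 3.7 5.9 0.1" --pt "0 0 0 -0.41 3.8 6.08 0.1" --pt "0 0 0 -0.41 3.8 6.08 0.1" --pt "0 0 0 -0.41 3.8 6.08 0.1"

```text
t: 9.95
position: [0.5713, 0.0408, 0.2003]
tcp_rot: [-130.1, -32.8, -6.1]
ft_force: [0.3, 1.0, -2.3]
opening: 0.0152
finger_force: 50.0
```

```bash
sed -i 's/j=m&(u>lo)&(u<lo+.01);/j=m\&(u>lo)\&(u<lo+.01)\n        if j.sum()<5: continue\n        /' chk.py; python3 chk.py; python3 - <<'E'
import cv2,numpy as np
a=cv2.imread("pics/f_scene.png")[80:380,200:500];b=cv2.resize(cv2.imread("pics/f_top.png")[100:350,200:400],None,fx=1.2,fy=1.2);e=cv2.resize(cv2.imread("pics/f_wrist.png"),None,fx=.4,fy=.4)
cv2.imwrite("pics/f.png",np.hstack([a,b,cv2.copyMakeBorder(e,0,300-e.shape[0],0,0,0)]))
E
```

```text
9.95 [0.57134682 0.0408394  0.20034577] [-130.1149185   -32.84583402   -6.12269672] [ 58.3  33.7 -53.8 121.  -59.7  32.1 -15.7] [ 0.25784538  0.95992607 -2.34988635] 0.015234092105912294
top 256 tip u [-0.0369 -0.0365 -0.0352 -0.0346 -0.0313 -0.0293] v 0.0003 z 0.004
   -0.1 v [-0.0098  0.0109] z [-0.0007  0.0067  0.0148]
   -0.08 v [-0.0102  0.0112] z [-0.0013  0.0063  0.0144]
   -0.06 v [-0.0098  0.0108] z [-0.0022  0.0058  0.015 ]
  wheel u [-0.0007 -0.0001] v [-0.0133  0.0109]
   [(0.0, array([-0.0133,  0.0108])), (0.02, array([-0.0134,  0.011 ])), (0.1, array([-0.0133,  0.0111])), (0.12, array([-0.013 ,  0.0113]))]
wrist 3431 tip u [-0.0302 -0.0299 -0.0298 -0.0298 -0.0298 -0.0291] v 0.0019 z 0.0013
   -0.1 v [-0.0077  0.0042] z [0.0014 0.0065 0.0117]
   -0.08 v [-0.0075  0.0043] z [0.0014 0.0065 0.0114]
   -0.06 v [-0.0077  0.0041] z [0.0013 0.0064 0.0113]
  wheel u [0.0001 0.0011] v [-0.0112  0.0128]
   [(0.0, array([-0.0111,  0.0128])), (0.02, array([-0.0113,  0.0124])), (0.1, array([-0.0111, -0.0104])), (0.12, array([-0.0111, -0.0104]))]
scene 319 tip u [-0.0351 -0.0349 -0.033  -0.0329 -0.031  -0.0308] v -0.0003 z 0.0043
   -0.1 v [-0.0094  0.0042] z [-0.0086  0.0082  0.0152]
   -0.08 v [-0.0107  0.004 ] z [-0.0088  0.0078  0.0152]
   -0.06 v [-0.0101  0.0047] z [-0.0073  0.0072  0.013 ]
  wheel u [0.001  0.0033] v [-0.0154  0.0086]
   [(0.0, array([-0.0148,  0.0095])), (0.02, array([-0.0155,  0.0077])), (0.1, array([-0.0155,  0.0067])), (0.12, array([-0.015 ,  0.0057]))]
```

View pics/f.png

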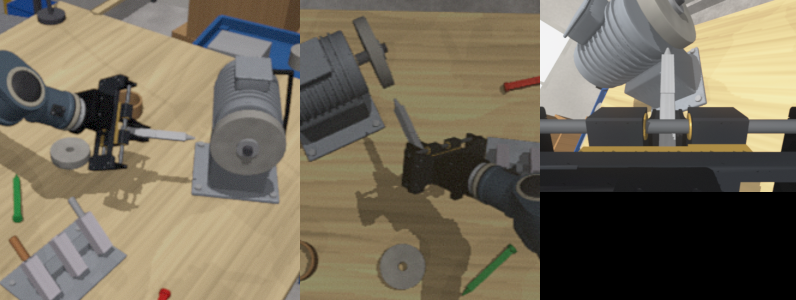

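The picture shows the dresser level, with its nose at scene crop (192,137), short of the wheel rim and in line with it; everything else is undisturbed. Top and wrist both put it about 1.8 mm too far towards grinder +y, so I trim that.

```bash
python3 - <<'E'
from h import *
r=R.from_euler("xyz",get_state()["tcp_rot"],degrees=True);print((r.inv().apply([.0008,-.0016,-.0003])*100).round(2))
E
```

```text
[ 0.06  0.16 -0.07]
```

>>> play_rows --pt "0 0 0 0.06 0.16 -0.07 0.1" --pt "0 0 0 0.06 0.16 -0.07 0.1" --pt "0 0 0 0.06 0.16 -0.07 0.1" --pt "0 0 0 0.06 0.16 -0.07 0.1" --pt "0 0 0 0.06 0.16 -0.07 0.1" --pt "0 0 0 0.06 0.16 -0.07 0.1"

```text
t: 10.7
position: [0.572, 0.0393, 0.1999]
tcp_rot: [-130.1, -32.8, -6.1]
ft_force: [-0.5, -1.0, -1.4]
opening: 0.0155
finger_force: 50.0
```

```bash
python3 chk.py | grep -v scene
```

```text
10.7 [0.57203705 0.03931536 0.19986355] [-130.09796434  -32.82931734   -6.11973276] [ 58.3  33.8 -53.6 120.9 -59.5  32.3 -15.7] [-0.52642184 -1.04077691 -1.44211838] 0.015472991768575091
top 259 tip u [-0.0359 -0.0359 -0.0352 -0.0334 -0.0314 -0.0303] v -0.001 z 0.0027
   -0.1 v [-0.0126  0.0095] z [-0.0034  0.0065  0.0135]
   -0.08 v [-0.0114  0.009 ] z [-0.002  0.006  0.012]
   -0.06 v [-0.012   0.0096] z [-0.0005  0.0068  0.0131]
  wheel u [-0.0008  0.0001] v [-0.0132  0.011 ]
   [(0.0, array([-0.0131,  0.0108])), (0.02, array([-0.0132,  0.011 ])), (0.1, array([-0.0135,  0.0112])), (0.12, array([-0.013 ,  0.0113]))]
wrist 3426 tip u [-0.0304 -0.0303 -0.0297 -0.0297 -0.0295 -0.0291] v 0.0007 z 0.001
   -0.1 v [-0.0094  0.0026] z [0.0009 0.0058 0.011 ]
   -0.08 v [-0.0093  0.0026] z [0.0008 0.006  0.0109]
   -0.06 v [-0.0092  0.0026] z [0.0008 0.006  0.0108]
  wheel u [0.0002 0.0011] v [-0.0112  0.0128]
   [(0.0, array([-0.0111,  0.0128])), (0.02, array([-0.0113,  0.0122])), (0.1, array([-0.0112, -0.0103])), (0.12, array([-0.0111, -0.0103]))]
   -0.1 v [-0.0111  0.0027] z [-0.0044  0.0078  0.0138]
   -0.08 v [-0.0117  0.0024] z [-0.0043  0.0073  0.0127]
   -0.06 v [-0.0122  0.0006] z [-0.0052  0.0069  0.0144]
  wheel u [0.0009 0.0032] v [-0.0152  0.0095]
   [(0.0, array([-0.0155,  0.0097])), (0.02, array([-0.0159,  0.0082])), (0.1, array([-0.0156,  0.0071])), (0.12, array([-0.0153,  0.006 ]))]
```

Centred to within 1 mm, level, and about 30 mm short of the rim.

```bash
python3 -c "
from plant import *
print(finish_job())"
```

```text
the job is handed in; nothing more can be done
None
```

The dresser is out of the holder and held level, nose square to the wheel's front at spindle height, about 30 mm short of the rim and within about 1 mm of its middle; the arm's limits meant rolling the grip about 40° around the dresser's own axis, and the job is handed in.

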